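Roll the adjuster wheel until the jaw reaches the gauge mark

ROBOT

A 6-joint arm with a two-finger parallel gripper is mounted at the origin on a cart in front of the work surface, level with it; the furniture and walls round the work are solid. World frame = base frame: x ahead of the robot, y to its left, z up, the work surface at z = 0. Lengths are in m, angles in rad, forces in N, time in s.
With the tool pointing down it reaches from about 0.35 to 0.975 m from the base axis. Payload 4.9 kg.
Tool frame: the origin (TCP) lies midway between the tips of the shut fingers; the grasp point (between the pads) lies 19 mm behind it (ctrl.tcp_to_grasp is the distance from the TCP to the grasp point, in m); z points along the fingers, y is the line along which they close (so a half turn about z gives the same grasp; the last joint's range is limited). The gripper opens to 85 mm and grips with 20 to 120 N. Pads are 22 mm wide; open, the fingers measure 114 mm over their backs; the gripper's body (76 mm by 85 mm) begins 54 mm behind the grasp point. The pads swing forward as they close: fully open they stand 13 mm farther back than shut.
Start: joints at [1.066, 0.053, 1.613, -0, 1.476, -0.119], TCP at [0.235, 0.579, 0.211] pointing down, gripper open.
Joint ranges: [-3.01, 3.01], [-1.01, 2.22], [0.06, 2.58], [-1.02, 4.17], [0.09, 2.62], [-3.14, 3.14]. Speed limits (rad/s): [2.57, 2.57, 3.14, 3.14, 3.14, 3.14].

INTERFACE

Orientations are given as a rotation vector (axis times angle).
In Python, from station import ctrl, eyes, readout, job gives the robot as it stands (ctrl), with the cameras (eyes), the readings (readout) and the job (job).
- The arm moves only by the shell command python3 jog.py 'ROWS' [FORCE]. ROWS is a JSON list of rows, 1 to 20 of them, each of 7 numbers: the finger opening in m, then dx, dy, dz in shares of 1000 mm (1.0 is 1000 mm), then a rotation vector rx, ry, rz in parts of the range, where 1.0 means 45 degrees; each row is the pose to reach, as a shift and turn from the pose commanded when the command began, along the tool's axes at that moment; what a row does not reach only later rows make up. A row lasts 1/12 s, in which the tool goes at most 0.0417 m and 0.125 rad, less where a joint would pass 70% of its speed; a pose out of reach is approached as far as the arm can. The fingers move at their own pace and stop on an object; FORCE is the grip in N (left out, the last holds). Time passes only in rows, so rows that do not move let the fingers close. It prints the time, the measured TCP pose, the force, the opening and the grip force at its end. Shift and turn numbers lie between -1 and 1, and a call with a number outside is refused. Input that does not fit is refused with a message, and nothing moves.
- readout.get_obs(): the state, without advancing time (a new reading comes with each control period).
- eyes.get_image(name): name is "scene" or "side" or "wrist"; returns the picture (384x512x3 uint8, red, green, blue); there is no depth.
- eyes.camera_params(name): a dict with "fx", "fy", "cx", "cy" (pixels), "T" (4x4, takes a point from camera to world coordinates); the wrist camera has in their place "tool_from_camera" (4x4, takes a point from camera to tool coordinates, whose origin is the TCP and whose axes are the flange's). Camera axes: x right, y down, z forward; pixel columns grow to the right and rows downward; lengths in m; the calibration is good to about 2 mm. A picture is of the moment at which its call begins: read the wrist's pose just before it. camera_params takes no time and is no camera call.
- job.finish_job(): hands the job in; it is judged then, once.
The state is a dict: "t": time; "q": joint angles; "dq": joint speeds; "effort": joint torques, N m; "tool_pos": TCP position; "tool_rot": TCP orientation; "contact_force": force on the tool from outside, world axes, zero at the start; "wrist_torque": the same for the moment, N m; "opening": finger opening in m; "grip_force": force on a finger pad.
Only numpy, scipy, OpenCV 4.12 (cv2) and the standard library are available. Lean on these libraries where they do the work, as an engineer would, in place of code of your own. Each camera call takes 0.05 s, during which the arm holds its last target. There are 200 camera calls.

TASK

Close the gap of the setting fixture on the bench to its gauge mark: with a fingertip on top of the knurled adjuster wheel, roll the wheel, the top going away from the robot, stroke by stroke, until the steel pointer on the sliding jaw stands tip to tip with the pointer of the brass gauge mark (within 2 mm). Move the jaw only by the wheel: do not push the jaw or the mark itself, pick nothing up, and leave the tools and parts lying around where they are. Finish with the hand clear of the fixture.

Things in the scene. Friction and masses are not known exactly. Their poses are not given: they have to be found in the camera images.
- gap_fixture: low fixture screwed to the bench: dark base 85x210x12 mm with, from +y (left) to -y: fixed grey anvil (face at y 0.075), gap, sliding grey jaw, wheel between two cheeks. Origin at bench height; base spans x -0.05..0.035, y -0.105..0.105. x points away from the robot, y left along the slide (yaw up to 0.22 rad). Anvil 52, jaw and cheeks 56 mm above the bench; cheeks 48 mm long in x, 9 thick
- wheel: knurled steel wheel, radius 30, width 26 mm, top free and 74 mm above the bench. Origin at its centre, fixed at (0, -0.07, 0.044) of gap_fixture; it turns about the fixture's y axis. Rolling its top along the fixture's +x (away from the robot) closes the gap by 5 mm per rad, 0.167 mm per mm of rim travel; rolling back opens it. About 1 N along the rim turns it; it stays where left
- jaw: sliding grey jaw, 50 (x) by 30 (y) by 34 mm, left of the wheel; origin in the middle of the lower edge of its clamping face, axes as the fixture's. The screw drives it along the fixture's y, to +y as the gap closes; travel: gap 0 to 45 mm, 25 to 42 mm at the start. Not to be touched
- jaw_pointer (a point): tip of the small steel pointer on the jaw's side towards the robot, 7.8 mm right of the clamping face, 28 mm above the bench; it moves with the jaw
- gauge_mark: brass mark fixed on the robot-side edge of the base, 12 mm wide, 16 mm high, with a pointer towards the jaw; origin on the base's top, straight below that pointer's tip, axes as the fixture's. The jaw is set when jaw_pointer and this origin have the same y in the fixture's frame (a gap of 5 to 18 mm). Not to be touched
- flat_bar: loose flat steel bar, 22x110x6 mm, lying close behind the fixture; bystander. Origin at its underside
- bolt: loose hexagon bolt, 20x61x18 mm, lying close behind the fixture; bystander. Origin at its underside
- shim: loose flat steel ring, 52 mm across, 4 mm thick, lying to the left of the fixture; bystander. Origin at its underside
- wood_block: loose wooden block, 45x90x32 mm, farther back on the right; bystander. Origin at its underside
- caliper: loose vernier caliper, 71x207x9 mm, farther back behind the hose; bystander. Origin at its underside
- marker: loose black marker pen, 18x138x18 mm, farther back behind the hose; bystander. Origin at its underside

How it is judged:
On the way:
1. the wheel is turned under the fingertip while the gap is still too wide (contact force between the fingers and wheel above 0.3 N and y of jaw_pointer in the frame of gauge_mark below -0.003 m), for 0.1 s.
At the end, for the whole second after the job is handed in: the jaw's pointer stands within 2 mm of the gauge mark's pointer along the slide, jaw and wheel at rest (y of jaw_pointer in the frame of gauge_mark between -0.002 and 0.002 m and linear speed of jaw below 0.004 m/s and angular speed of wheel below 0.15 rad/s); the robot touches nothing.
It fails at once if the jaw or the gauge mark is pushed directly (contact force between any of the fingers, the arm and jaw above 1.5 N or contact force between any of the fingers, the arm and gauge_mark above 1.5 N).
It fails at once if a bystander is lifted, carried or pushed by more than 15 mm (distance of any of flat_bar, bolt, shim, wood_block, caliper, marker from where it was at the start of the episode above 0.015 m).
It also fails if it takes over 70 s, if anything falls off the work surface, if the arm or the gripper's body presses on something with over 40 N, if the wrist force passes 120 N, or if a joint passes its speed limit or range.

## Working session

There is one attempt and no reset: what is moved stays moved. The work goes in short steps, Python scripts to look and compute and a shell command to move; the robot and the scene stay as the last step left them, time stands still between calls to the robot, and variables do not carry over. Pictures are saved under pics/ and viewed, at most 10 in all, crops included, and the job is handed in when it is done.

```bash
ls; mkdir -p pics
python3 - <<'E'
from station import ctrl, eyes, readout, job
import cv2,numpy as np
np.set_printoptions(precision=4,suppress=True)
o=readout.get_obs();print(o['t'],o['tool_pos'],o['tool_rot'])
for n in ("scene","side"):
    im=eyes.get_image(n);cv2.imwrite(f'pics/{n}0.png',im[:,:,::-1]);p=eyes.camera_params(n);print(n,p)
E
```

```text
jog.py
pics
station.py
0.0 [0.2349 0.5785 0.2098] [-0.6021 -3.0827  0.003 ]
scene {'fx': 384.6143315592067, 'fy': 384.6143315592067, 'cx': 255.72108997902114, 'cy': 193.59059574083685, 'T': array([[-0.7722, -0.3357,  0.5395,  0.0711],
       [-0.6351,  0.3793, -0.6729,  0.4485],
       [ 0.0213, -0.8622, -0.5061,  0.4893],
       [ 0.    ,  0.    ,  0.    ,  1.    ]])}
side {'fx': 435.2220073923163, 'fy': 435.2220073923163, 'cx': 253.88837235039614, 'cy': 188.77892869585793, 'T': array([[ 0.9787, -0.1001,  0.1794,  0.3871],
       [-0.2049, -0.538 ,  0.8177, -0.8619],
       [ 0.0147, -0.837 , -0.547 ,  0.5507],
       [ 0.    ,  0.    ,  0.    ,  1.    ]])}
```

View pics/scene0.png

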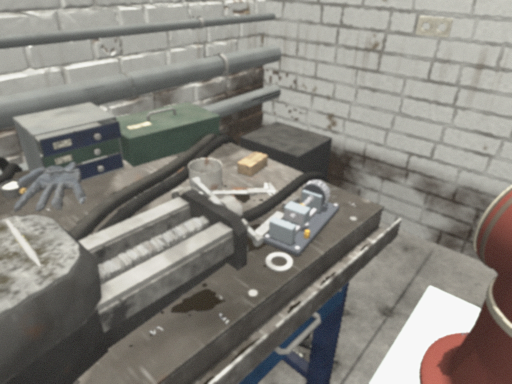

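View pics/side0.png

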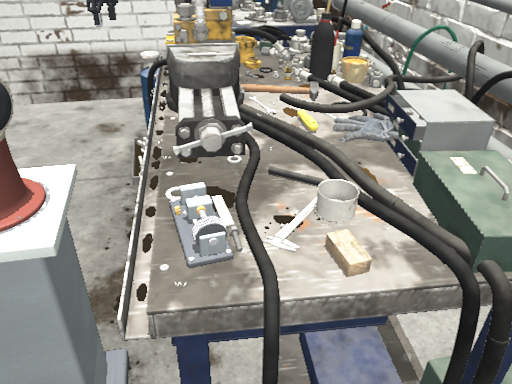

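The fixture is at about (300,215) in the scene view and (203,225) in the side view. A big vise sits to its left, with a hose behind it. I'll enlarge both views next.

Run:
```python
import cv2,numpy as np
a=cv2.imread('pics/scene0.png')[170:260,245:345];b=cv2.imread('pics/side0.png')[175:275,155:255]
a=cv2.resize(a,None,fx=6,fy=6,interpolation=cv2.INTER_CUBIC)[:, :400*2][:, :600]
b=cv2.resize(b,None,fx=6,fy=6,interpolation=cv2.INTER_CUBIC)
cv2.imwrite('pics/ca.png',a);cv2.imwrite('pics/cb.png',b)
```

```text
(no output)
```

View pics/ca.png

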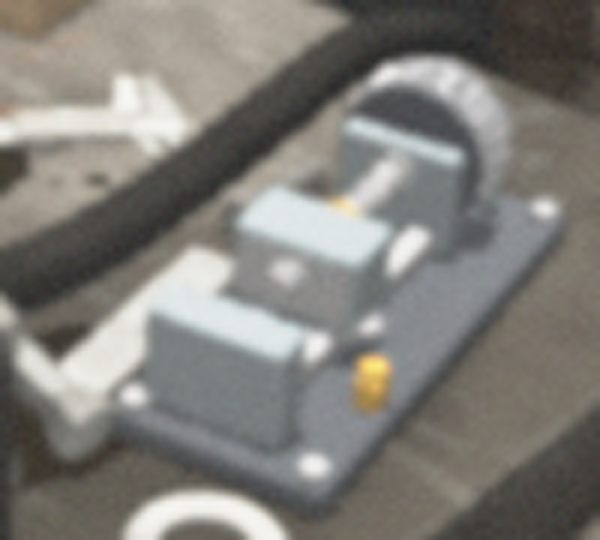

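View pics/cb.png

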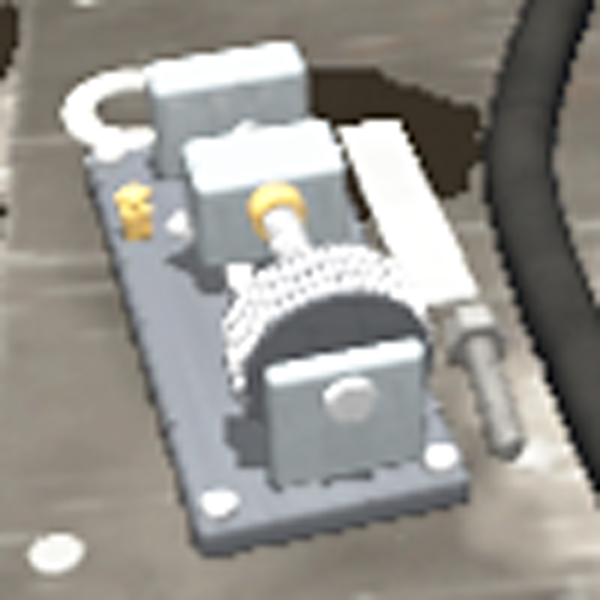

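The side crop shows the base, brass mark, jaw pointer and wheel clearly. The base corners, as crop pixels /6 plus the offset, go into the pose fit.

```bash
cat > h.py <<'E'
import numpy as np,cv2
from station import ctrl, eyes, readout, job
from scipy.spatial.transform import Rotation as R
from scipy.optimize import least_squares
np.set_printoptions(precision=4,suppress=True)
def camT(n,o=None):
    p=eyes.camera_params(n)
    if n!='wrist': return p,p['T']
    W=np.eye(4);W[:3,:3]=R.from_rotvec(o['tool_rot']).as_matrix();W[:3,3]=o['tool_pos']
    return p,W@p['tool_from_camera']
def onplane(p,T,uv,z):
    d=T[:3,:3]@[(uv[0]-p['cx'])/p['fx'],(uv[1]-p['cy'])/p['fy'],1]
    return T[:3,3]+d*(z-T[2,3])/d[2]
def fit(fp,wp):
    f=lambda v:((np.c_[np.cos(v[2])*fp[:,0]-np.sin(v[2])*fp[:,1],np.sin(v[2])*fp[:,0]+np.cos(v[2])*fp[:,1]]+v[:2])-wp).ravel()
    r=least_squares(f,[.6,0,0],loss='soft_l1',f_scale=.003);return r.x,f(r.x).reshape(-1,2)
E
python3 - <<'E'
from h import *
F=np.array([[-.05,.105],[-.05,-.105],[.035,-.105],[.035,.105]])
P={'side':[((90,150),0),((202,537),1),((467,485),2)],'scene':[((325,497),0),((562,210),1),((108,412),3)]}
off={'side':(155,175),'scene':(245,170)}
for n in P:
    p,T=camT(n);w=np.array([onplane(p,T,np.array(u)/6+off[n],.012)[:2] for u,_ in P[n]]);f=F[[i for _,i in P[n]]]
    print(n,w,*fit(f,w))
E
```

```text
side [[ 0.376  -0.0669]
 [ 0.399  -0.2767]
 [ 0.48   -0.2691]] [ 0.4364 -0.1673  0.0985] [[ 0.0003 -0.0008]
 [-0.0021  0.    ]
 [ 0.0016  0.0007]]
scene [[ 0.3714 -0.066 ]
 [ 0.3998 -0.2746]
 [ 0.453  -0.0552]] [ 0.4344 -0.1636  0.1404] [[-0.0012 -0.0006]
 [-0.0002  0.    ]
 [ 0.0014  0.0006]]
```

Run:
```python
from h import *
print(eyes.camera_params('wrist'))
o=readout.get_obs();M=R.from_rotvec(o['tool_rot']).as_matrix();print(M)
for w in ([.235,.579,.4],[.42,.2,.4],[.40,-.20,.33]): print(M.T@(np.array(w)-o['tool_pos']))
y=.115;Rt=np.c_[[-np.cos(y),-np.sin(y),0],[-np.sin(y),np.cos(y),0],[0,0,-1]]
print(R.from_matrix(M.T@Rt).as_rotvec())
```

```text
{'fx': 274.63540841054356, 'fy': 274.63540841054356, 'cx': 254.62185762683458, 'cy': 192.08113139914153, 'tool_from_camera': array([[ 0.001 , -0.9646, -0.2637,  0.0665],
       [ 1.    ,  0.0006,  0.0016, -0.0006],
       [-0.0013, -0.2637,  0.9646, -0.1629],
       [ 0.    ,  0.    ,  0.    ,  1.    ]])}
[[-0.9265  0.3763 -0.0009]
 [ 0.3763  0.9265 -0.0017]
 [ 0.0002 -0.0019 -1.    ]]
[ 0.0001  0.0001 -0.1901]
[-0.3139 -0.2814 -0.1896]
[-0.4459 -0.6594 -0.119 ]
[-0.0018 -0.0007 -0.5008]
```

Units first: turns go in shares of 45 degrees. So -0.5 rad is -0.6366.

```bash
R1='' ; python3 jog.py '[[0, 0, 0, -0.19, 0, 0, 0], [0, 0, 0, -0.19, 0, 0, 0], [0, 0, 0, -0.19, 0, 0, 0], [0, 0, 0, -0.19, 0, 0, 0], [0, 0, 0, -0.19, 0, 0, 0], [0, -0.314, -0.281, -0.19, 0, 0, -0.6366], [0, -0.314, -0.281, -0.19, 0, 0, -0.6366], [0, -0.314, -0.281, -0.19, 0, 0, -0.6366], [0, -0.314, -0.281, -0.19, 0, 0, -0.6366], [0, -0.314, -0.281, -0.19, 0, 0, -0.6366], [0, -0.314, -0.281, -0.19, 0, 0, -0.6366], [0, -0.314, -0.281, -0.19, 0, 0, -0.6366], [0, -0.314, -0.281, -0.19, 0, 0, -0.6366], [0, -0.314, -0.281, -0.19, 0, 0, -0.6366], [0, -0.314, -0.281, -0.19, 0, 0, -0.6366], [0, -0.314, -0.281, -0.19, 0, 0, -0.6366], [0, -0.446, -0.659, -0.17, 0, 0, -0.6366], [0, -0.446, -0.659, -0.15, 0, 0, -0.6366], [0, -0.446, -0.659, -0.13, 0, 0, -0.6366], [0, -0.446, -0.659, -0.119, 0, 0, -0.6366]]' 20
python3 - <<'E'
from h import *
o=readout.get_obs();M=R.from_rotvec(o['tool_rot']).as_matrix();print(o['q'],M[:,0])
print(M.T@(np.array([.40,-.20,.30])-o['tool_pos']))
E
```

```text
t: 1.77
tool_pos: [0.4117, 0.0346, 0.379]
tool_rot: [-0.181, 3.135, 0.0]
contact_force: [1.5, -1.2, 0.4]
opening: -0.0002
grip_force: 0.0
[-0.0969 -0.5079  1.8123  0.0002  1.8364 -1.783 ] [-0.9933 -0.1151 -0.0009]
[ 0.0387 -0.2317  0.079 ]
```

```bash
python3 jog.py '[[0, 0.039, -0.232, 0.079, 0, 0, 0], [0, 0.039, -0.232, 0.079, 0, 0, 0], [0, 0.039, -0.232, 0.079, 0, 0, 0], [0, 0.039, -0.232, 0.079, 0, 0, 0], [0, 0.039, -0.232, 0.079, 0, 0, 0], [0, 0.039, -0.232, 0.079, 0, 0, 0], [0, 0.039, -0.232, 0.079, 0, 0, 0], [0, 0.039, -0.232, 0.079, 0, 0, 0], [0, 0.039, -0.232, 0.079, 0, 0, 0], [0, 0.039, -0.232, 0.079, 0, 0, 0]]'
python3 - <<'E'
from h import *
import pickle
o=readout.get_obs();im=eyes.get_image('wrist');cv2.imwrite('pics/w1.png',im[:,:,::-1]);pickle.dump(o,open('o1.pkl','wb'))
print(o['tool_pos'],o['tool_rot'])
E
```

```text
t: 2.6
tool_pos: [0.4003, -0.1981, 0.3009]
tool_rot: [-0.182, 3.135, -0.001]
contact_force: [-0.7, 0.1, 0.4]
opening: -0.0004
grip_force: 0.0
[ 0.4003 -0.1981  0.3009] [-0.182   3.1352 -0.0007]
```

View pics/w1.png

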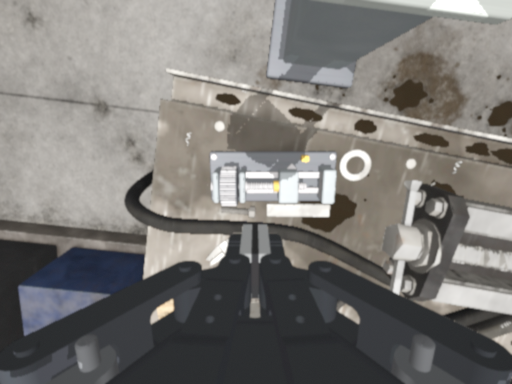

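The wrist view shows the fixture upright at about (275,180), with the wheel left at (228,187) and the brass mark at (305,158). I'll go closer.

```bash
python3 jog.py '[[0, -0.07, 0.02, 0.18, 0, 0, 0], [0, -0.07, 0.02, 0.18, 0, 0, 0], [0, -0.07, 0.02, 0.18, 0, 0, 0], [0, -0.07, 0.02, 0.18, 0, 0, 0], [0, -0.07, 0.02, 0.18, 0, 0, 0], [0, -0.07, 0.02, 0.18, 0, 0, 0], [0, -0.07, 0.02, 0.18, 0, 0, 0]]'
python3 - <<'E'
from h import *
import pickle
o=readout.get_obs();im=eyes.get_image('wrist');cv2.imwrite('pics/w2.png',im[:,:,::-1]);pickle.dump(o,open('o2.pkl','wb'))
p,T=camT('wrist',o)
def proj(w): c=np.linalg.inv(T)@np.r_[w,1];return c[0]/c[2]*p['fx']+p['cx'],c[1]/c[2]*p['fy']+p['cy']
c=np.cos(.12);s=np.sin(.12)
pts=np.array([proj([.435+c*x-s*y,-.165+s*x+c*y,.012]) for x in(-.06,.045) for y in(-.115,.115)]);print(o['tool_pos'],pts)
a=np.clip(pts.min(0).astype(int),0,None);b=pts.max(0).astype(int)
k=min(800/(b[0]-a[0]),600/(b[1]-a[1]));print(a,b,k)
cv2.imwrite('pics/w2c.png',cv2.resize(im[a[1]:b[1],a[0]:b[0],::-1],None,fx=k,fy=k,interpolation=cv2.INTER_CUBIC)[:600,:800])
E
```

```text
t: 3.23
tool_pos: [0.4667, -0.1696, 0.1194]
tool_rot: [0.184, -3.134, -0.002]
contact_force: [-0.2, -0.6, 0.5]
opening: -0.0
grip_force: 0.0
[ 0.4667 -0.1696  0.1194] [[139.4216  90.3328]
 [387.5251  89.9001]
 [150.8548 198.999 ]
 [374.7681 198.4342]]
[139  89] [387 198] 3.225806451612903
```

View pics/w2c.png

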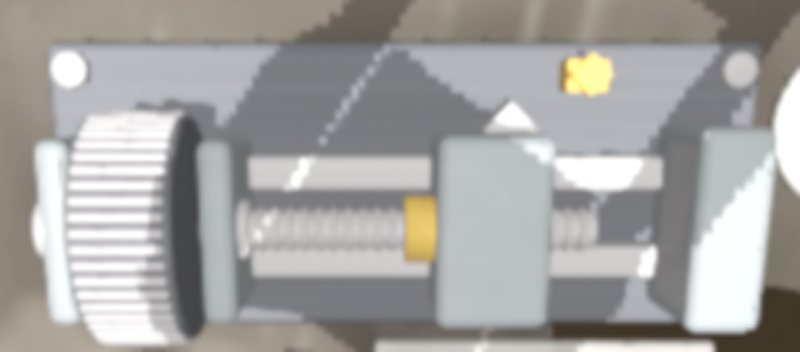

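The crop shows the jaw pointer tip at (513,101), the brass mark at about (588,74), the robot-side base edge from (50,44) to (760,44), and the wheel on the left. The pointer has to move in +y, to the right here, as expected.

```bash
cat >> h.py <<'E'
def gold(im,box):
    x0,y0,x1,y1=box;h=cv2.cvtColor(im,cv2.COLOR_RGB2HSV)[y0:y1,x0:x1]
    m=cv2.inRange(h,(15,90,120),(35,255,255));ys,xs=np.nonzero(m);return xs+x0,ys+y0
E
python3 - <<'E'
from h import *
import pickle
o=pickle.load(open('o2.pkl','rb'));im=cv2.imread('pics/w2.png')[:,:,::-1].copy();p,T=camT('wrist',o)
k=3.2258;g=lambda u,z:onplane(p,T,np.array(u)/k+[139,89],z)
A=g((50,44),.012);B=g((762,44),.012);d=B-A;print(A,B,np.linalg.norm(d))
v,r=fit(np.array([[-.05,-.105],[-.05,.105]]),np.array([A[:2],B[:2]]));print('fix',v,r)
def infix(w): return R.from_euler('z',-v[2]).apply(w-np.r_[v[:2],0])
xs,ys=gold(im,(300,95,350,130));print('gold',xs.min(),xs.max(),ys.min(),ys.max(),xs.mean(),ys.mean())
for y in range(ys.min(),ys.max()+1): print(y,xs[ys==y])
print('mark c',infix(onplane(p,T,(xs.mean(),ys.mean()),.024)))
print('jawptr',infix(g((513,101),.028)))
print('anvil face top',infix(g((700,130),.052)),'jaw face',infix(g((553,230),.046)),infix(g((553,230),.056)))
# wheel outline on top tangents
print('wheel',infix(g((70,228),.074)),infix(g((165,228),.074)),'cheek top l/r',infix(g((203,140),.056)),infix(g((203,320),.056)))
cv2.imwrite('pics/g.png',cv2.resize(im[95:135,280:345,::-1],None,fx=12,fy=12,interpolation=cv2.INTER_CUBIC))
E
```

```text
[ 0.3985 -0.2722  0.012 ] [ 0.374  -0.0667  0.012 ] 0.20694985764803087
fix [ 0.4359 -0.1636  0.1181] [[ 0.0002 -0.0015]
 [-0.0002  0.0015]]
gold 313 327 106 117 317.95402298850576 111.50574712643679
106 [321 322]
107 [315 316 317 318 319 320 321 322 325 326]
108 [314 315 316 317 318 319 320 321 325 326]
109 [313 314 315 316 317 318 319 320 326]
110 [313 314 315 316 317 318 319]
111 [313 314 315 316 317 318]
112 [313 314 315 316 317 318]
113 [313 314 315 316 317 318]
114 [313 314 315 316 317 318 319 327]
115 [313 314 315 316 317 318 319 320 326 327]
116 [314 315 316 317 318 319 320 321 324 325 326]
117 [320 321]
mark c [-0.0418  0.0475  0.024 ]
jawptr [-0.0341  0.0292  0.028 ]
anvil face top [-0.0272  0.0733  0.052 ] jaw face [-0.0008  0.0385  0.046 ] [-0.0023  0.0364  0.056 ]
wheel [-0.0056 -0.0814  0.074 ] [-0.0055 -0.059   0.074 ] cheek top l/r [-0.025  -0.0523  0.056 ] [ 0.0215 -0.0546  0.056 ]
```

View pics/g.png

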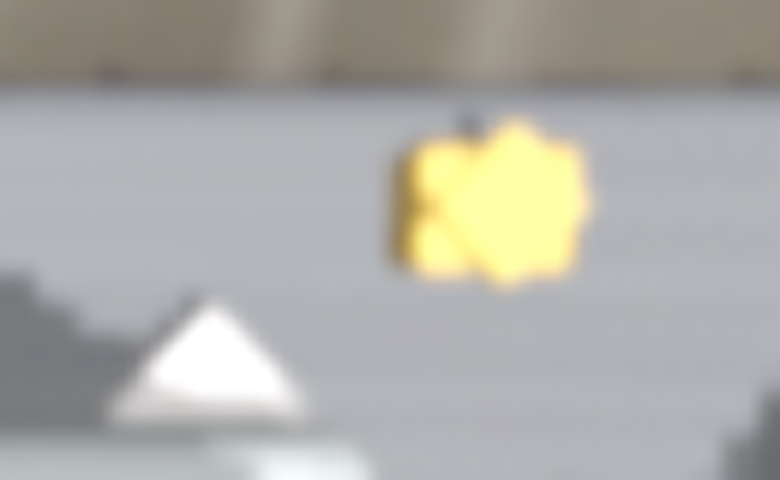

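Run:
```python
from h import *
import pickle
o=pickle.load(open('o2.pkl','rb'));p,T=camT('wrist',o);v=np.array([.4359,-.1636,.1181])
infix=lambda w:R.from_euler('z',-v[2]).apply(w-np.r_[v[:2],0])
h=lambda a,b:infix(onplane(p,T,(280+a/12-.46,95+b/12-.46),.028))
print('mark tip',h(508,285),'jaw',h(210,300),'diamond c',h(513,203))
o=readout.get_obs();M=R.from_rotvec(o['tool_rot']).as_matrix()
for fx,z in ((-.012,.09),(-.012,.075)):
    w=R.from_euler('z',v[2]).apply([fx,-.07,z])+np.r_[v[:2],0];print(w,M.T@(w-o['tool_pos']))
```

```text
mark tip [-0.0359  0.0505  0.028 ] jaw [-0.0348  0.0283  0.028 ] diamond c [-0.0417  0.0505  0.028 ]
[ 0.4322 -0.2345  0.09  ] [ 0.0428 -0.0591  0.0316]
[ 0.4322 -0.2345  0.075 ] [ 0.0428 -0.0591  0.0466]
```

Tips are 22.2 mm apart, so the rim must travel about 133 mm. I'll go over the wheel and probe downward.

```bash
python3 jog.py '[[0, 0.043, -0.059, 0, 0, 0, 0], [0, 0.043, -0.059, 0, 0, 0, 0], [0, 0.043, -0.059, 0.03, 0, 0, 0], [0, 0.043, -0.059, 0.042, 0, 0, 0], [0, 0.043, -0.059, 0.044, 0, 0, 0], [0, 0.043, -0.059, 0.044, 0, 0, 0]]'; python3 jog.py '[[0, 0, 0, 0.002, 0, 0, 0], [0, 0, 0, 0.002, 0, 0, 0]]'; python3 jog.py '[[0, 0, 0, 0.002, 0, 0, 0], [0, 0, 0, 0.002, 0, 0, 0]]'
```

```text
t: 3.78
tool_pos: [0.4311, -0.2344, 0.0766]
tool_rot: [0.18, -3.136, -0.0]
contact_force: [-0.1, 0.1, 0.1]
opening: 0.0004
grip_force: 0.0
t: 3.95
tool_pos: [0.4321, -0.2348, 0.0754]
tool_rot: [-0.181, 3.135, -0.002]
contact_force: [1.0, 0.1, 0.5]
opening: 0.0003
grip_force: 0.0
t: 4.12
tool_pos: [0.4315, -0.2346, 0.0726]
tool_rot: [-0.18, 3.136, -0.001]
contact_force: [-0.4, -1.1, -0.4]
opening: -0.0003
grip_force: 0.0
```

```bash
python3 jog.py '[[0, 0, 0, 0.0015, 0, 0, 0], [0, 0, 0, 0.0015, 0, 0, 0]]'; python3 jog.py '[[0, 0, 0, 0.0015, 0, 0, 0], [0, 0, 0, 0.0015, 0, 0, 0]]'
```

```text
t: 4.28
tool_pos: [0.4311, -0.2346, 0.0705]
tool_rot: [0.18, -3.136, -0.0]
contact_force: [-1.0, -0.5, 0.2]
opening: -0.0001
grip_force: 0.0
t: 4.45
tool_pos: [0.431, -0.2346, 0.0688]
tool_rot: [0.179, -3.136, -0.0]
contact_force: [0.5, -0.2, -0.5]
opening: -0.0
grip_force: 0.0
```

```bash
python3 jog.py '[[0, 0, 0, 0.0015, 0, 0, 0], [0, 0, 0, 0.0015, 0, 0, 0]]'
python3 - <<'E'
from h import *
o=readout.get_obs();im=eyes.get_image('wrist');s=eyes.get_image('side')
a=cv2.resize(im[60:260,130:380,::-1],(500,400),interpolation=cv2.INTER_CUBIC)
b=cv2.resize(s[185:275,165:245,::-1],(298,336),interpolation=cv2.INTER_CUBIC)
c=np.zeros((400,800,3),np.uint8);c[:,:500]=a;c[:336,502:]=b;cv2.imwrite('pics/p3.png',c);print(o['tool_pos'],o['contact_force'])
E
```

```text
t: 4.62
tool_pos: [0.4309, -0.2347, 0.0673]
tool_rot: [0.179, -3.136, -0.001]
contact_force: [0.1, -0.1, 0.2]
opening: 0.0002
grip_force: 0.0
[ 0.4309 -0.2347  0.0673] [ 0.1495 -0.1209  0.2   ]
```

View pics/p3.png

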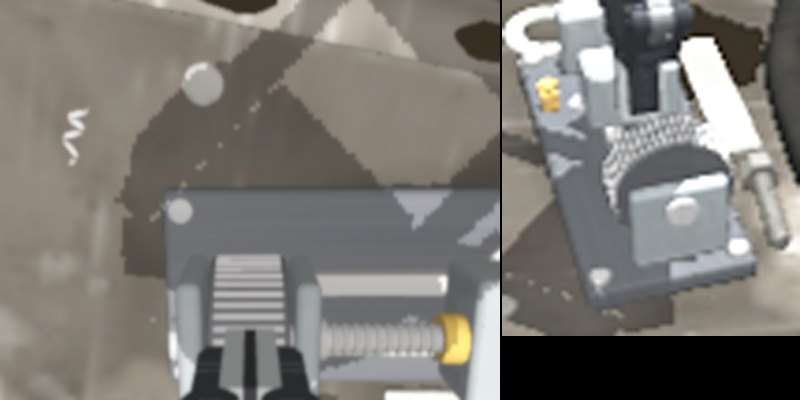

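Run:
```python
from h import *
p,T=camT('side')
def pr(w): c=np.linalg.inv(T)@np.r_[w,1];return np.array([c[0]/c[2]*p['fx']+p['cx'],c[1]/c[2]*p['fy']+p['cy']])
crop=lambda w:(pr(w)-[165,185])*3.73+[502,0]
o=readout.get_obs();print('tcp',crop(o['tool_pos']))
v=np.array([.4359,-.1636,.1181])
f=lambda q:R.from_euler('z',v[2]).apply(q)+np.r_[v[:2],0]
for n,q in dict(wtop_front=[0,-.083,.074],wtop_back=[0,-.057,.074],hubR=[0,-.092,.044],wleft_front=[-.03,-.083,.044],wleft_b=[-.03,-.057,.044],rightc=[.03,-.083,.044],baseRR=[-.05,-.105,.012],baseBR=[.035,-.105,.012]).items(): print(n,crop(f(q)))
s=eyes.get_image('side');cv2.imwrite('pics/s4.png',cv2.resize(s[185:245,175:255,::-1],None,fx=10,fy=10,interpolation=cv2.INTER_CUBIC))
```

```text
tcp [642.0125 143.6306]
wtop_front [674.5895 143.5549]
wtop_back [661.7815 112.4847]
hubR [681.4993 203.737 ]
wleft_front [616.391  204.3822]
wleft_b [605.2024 172.0717]
rightc [736.3214 180.6333]
baseRR [588.9788 292.4001]
baseBR [759.3649 256.2539]
```

View pics/s4.png

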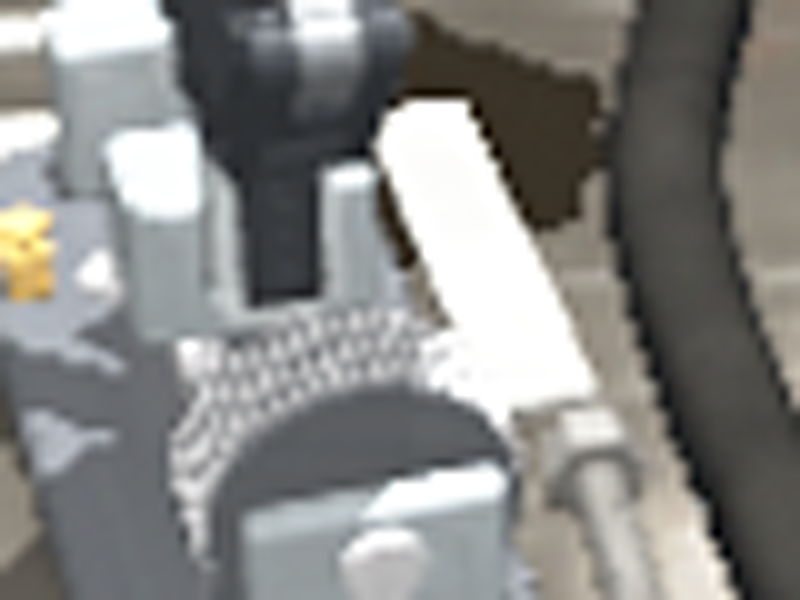

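The side view shows the finger bottom still above the wheel, at the height of its far top edge, with no contact yet. The real tips sit roughly 15 mm short of the TCP point, so I'll keep lowering in small steps.

```bash
for i in 1; do python3 jog.py '[[0, 0, 0, 0.003, 0, 0, 0], [0, 0, 0, 0.003, 0, 0, 0]]'; done; python3 jog.py '[[0, 0, 0, 0.003, 0, 0, 0], [0, 0, 0, 0.003, 0, 0, 0]]'; python3 jog.py '[[0, 0, 0, 0.002, 0, 0, 0], [0, 0, 0, 0.002, 0, 0, 0]]'; python3 -c "
from h import *
for i in range(1):
  o=readout.get_obs();print(o['tool_pos'],o['contact_force'],o['effort'],o['wrist_torque'])"
```

```text
t: 4.93
tool_pos: [0.4309, -0.2346, 0.0641]
tool_rot: [0.179, -3.136, -0.001]
contact_force: [-0.5, -0.5, 1.4]
opening: -0.0
grip_force: 0.0
t: 5.1
tool_pos: [0.4308, -0.2346, 0.061]
tool_rot: [0.179, -3.136, -0.001]
contact_force: [0.5, 0.7, -0.6]
opening: 0.0002
grip_force: 0.0
t: 5.27
tool_pos: [0.4309, -0.2346, 0.0592]
tool_rot: [0.179, -3.136, -0.001]
contact_force: [0.0, 0.3, 0.4]
opening: 0.0001
grip_force: 0.0
[ 0.4309 -0.2346  0.0592] [0.046  0.3098 0.4322] [ -0.0188 -28.0375 -33.7053   0.0004  -0.0496  -0.    ] [ 0.0031 -0.0117 -0.0435]
```

```bash
python3 jog.py '[[0, 0, 0, 0.002, 0, 0, 0], [0, 0, 0, 0.002, 0, 0, 0]]'|grep -E 'pos|force:'; python3 jog.py '[[0, 0, 0, 0.002, 0, 0, 0], [0, 0, 0, 0.002, 0, 0, 0]]'|grep -E 'pos|force:'
python3 - <<'E'
from h import *
s=eyes.get_image('side');im=eyes.get_image('wrist');b=cv2.resize(s[185:245,175:255,::-1],(480,360),interpolation=cv2.INTER_CUBIC)
a=cv2.resize(im[160:250,215:295,::-1],(320,360),interpolation=cv2.INTER_CUBIC);cv2.imwrite('pics/s5.png',np.hstack([b,a]))
E
```

```text
tool_pos: [0.4309, -0.2346, 0.0572]
contact_force: [-0.0, 0.8, 0.1]
grip_force: 0.0
tool_pos: [0.4309, -0.2346, 0.0552]
contact_force: [0.1, 0.2, -0.5]
grip_force: 0.0
```

View pics/s5.png

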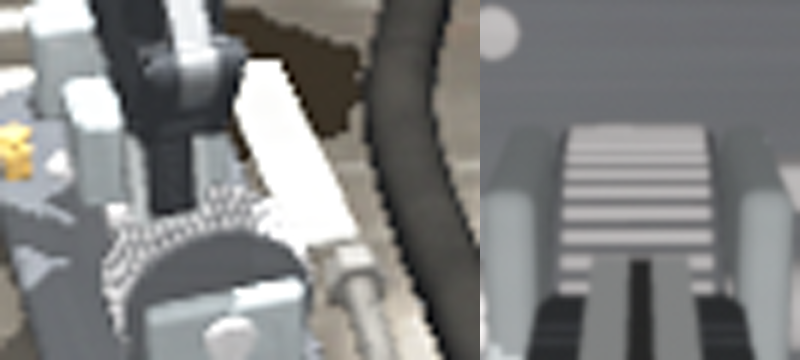

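The finger tip is now just at the wheel's top, covering part of the rim at (172,210). I'll keep going in 1 mm steps until there's force.

```bash
for i in a; do python3 jog.py '[[0, 0, 0, 0.001, 0, 0, 0], [0, 0, 0, 0.001, 0, 0, 0]]'|grep -E 'pos|t_force:'; done; python3 jog.py '[[0, 0, 0, 0.001, 0, 0, 0], [0, 0, 0, 0.001, 0, 0, 0]]'|grep -E 'pos|t_force:';python3 jog.py '[[0, 0, 0, 0.001, 0, 0, 0], [0, 0, 0, 0.001, 0, 0, 0]]'|grep -E 'pos|t_force:'
```

```text
tool_pos: [0.4311, -0.2348, 0.0545]
contact_force: [0.7, 0.3, -0.4]
tool_pos: [0.4311, -0.2348, 0.0535]
contact_force: [-1.1, 0.3, 0.8]
tool_pos: [0.4312, -0.2348, 0.0533]
contact_force: [-1.7, 1.3, 4.0]
```

Contact, 4 N with the tool at z 0.0533. First stroke: 26 mm away from the robot.

```bash
python3 jog.py '[[0, -0.004, 0, 0, 0, 0, 0], [0, -0.008, 0, 0, 0, 0, 0], [0, -0.012, 0, 0, 0, 0, 0], [0, -0.016, 0, 0, 0, 0, 0], [0, -0.02, 0, 0, 0, 0, 0], [0, -0.024, 0, 0, 0, 0, 0], [0, -0.026, 0, 0, 0, 0, 0], [0, -0.026, 0, 0, 0, 0, 0]]';  python3 - <<'E'
from h import *
o=readout.get_obs();print(o['tool_pos'],o['contact_force'])
E
python3 jog.py '[[0, 0, 0, -0.02, 0, 0, 0], [0, 0, 0, -0.02, 0, 0, 0], [0, -0.03, 0.05, -0.066, 0, 0, 0], [0, -0.03, 0.05, -0.066, 0, 0, 0], [0, -0.03, 0.05, -0.066, 0, 0, 0], [0, -0.03, 0.05, -0.066, 0, 0, 0]]'
python3 - <<'E'
from h import *
import pickle
o=readout.get_obs();im=eyes.get_image('wrist');cv2.imwrite('pics/w6.png',im[:,:,::-1]);pickle.dump(o,open('o6.pkl','wb'));print(o['tool_pos'],o['tool_rot'])
p,T=camT('wrist',o);v=np.array([.4359,-.1636,.1181])
Fx=R.from_euler('z',v[2])
# rectified 0.25mm/px top view of the z=.028 plane in the fixture frame, read the tips' columns
Y,X=np.meshgrid(np.arange(0.0,.07,.00025),np.arange(-.055,-.015,.00025))
w=Fx.apply(np.c_[X.ravel(),Y.ravel(),0*X.ravel()+.028])+np.r_[v[:2],0]
c=(np.linalg.inv(T)@np.c_[w,np.ones(len(w))].T)[:3]
m=lambda a:a.reshape(X.shape).astype(np.float32)
r=cv2.remap(im,m(c[0]/c[2]*p['fx']+p['cx']),m(c[1]/c[2]*p['fy']+p['cy']),cv2.INTER_CUBIC)
h=cv2.cvtColor(r,cv2.COLOR_RGB2HSV)
g=cv2.inRange(h,(15,90,120),(35,255,255));wh=cv2.inRange(h,(0,0,225),(179,30,255))
for nm,k in(('gold',g),('white',wh)):
    n,l,st,ce=cv2.connectedComponentsWithStats(k)
    for i in range(1,n):
        if st[i,4]>60: ys,xs=np.nonzero(l==i);t=ys==ys.min();print(nm,st[i,4],'x',X[ys.min(),0],X[ys.max(),0],'y',Y[0,xs.min()],Y[0,xs.max()],'tip y(min x)',Y[0,xs[t]].mean(),'(max x)',Y[0,xs[ys==ys.max()]].mean())
E
```

```text
t: 6.87
tool_pos: [0.4576, -0.232, 0.0527]
tool_rot: [-0.18, 3.136, -0.001]
contact_force: [1.0, 0.2, 2.3]
opening: -0.0001
grip_force: 1.2
[ 0.4576 -0.232   0.0527] [1.0398 0.1809 2.2757]
t: 7.37
tool_pos: [0.4821, -0.1786, 0.1195]
tool_rot: [-0.182, 3.134, -0.003]
contact_force: [-0.0, 0.5, -0.6]
opening: 0.0002
grip_force: 0.0
[ 0.4821 -0.1786  0.1195] [-0.1824  3.1339 -0.003 ]
gold 1919 x -0.04724999999999999 -0.036499999999999984 y 0.0415 0.055 tip y(min x) 0.050125 (max x) 0.050125
white 829 x -0.03424999999999998 -0.026999999999999975 y 0.02775 0.039 tip y(min x) 0.03275 (max x) 0.0375
white 6184 x -0.025499999999999974 -0.015249999999999965 y 0.0155 0.066 tip y(min x) 0.024508771929824563 (max x) 0.04075000000000001
```

The first stroke moved the jaw 4.4 mm (0.0283 to 0.0327) against an expected 4.3, so there was no slip. The mark tip is at 0.0502, leaving 17.4 mm, which is about 104 mm of rim. Next come three more strokes, then another measurement.

```bash
cat > meas.py <<'E'
from h import *
o=readout.get_obs();im=eyes.get_image('wrist');print(o['t'],o['tool_pos'],o['tool_rot'])
p,T=camT('wrist',o);v=np.array([.4359,-.1636,.1181]);Fx=R.from_euler('z',v[2])
Y,X=np.meshgrid(np.arange(0.0,.07,.00025),np.arange(-.055,-.015,.00025))
w=Fx.apply(np.c_[X.ravel(),Y.ravel(),0*X.ravel()+.028])+np.r_[v[:2],0]
c=(np.linalg.inv(T)@np.c_[w,np.ones(len(w))].T)[:3]
m=lambda a:a.reshape(X.shape).astype(np.float32)
r=cv2.remap(im,m(c[0]/c[2]*p['fx']+p['cx']),m(c[1]/c[2]*p['fy']+p['cy']),cv2.INTER_CUBIC)
h=cv2.cvtColor(r,cv2.COLOR_RGB2HSV)
for nm,k in(('gold',cv2.inRange(h,(15,90,120),(35,255,255))),('white',cv2.inRange(h,(0,0,225),(179,30,255)))):
    n,l,st,ce=cv2.connectedComponentsWithStats(k)
    for i in range(1,n):
        if st[i,4]>60: ys,xs=np.nonzero(l==i);print(nm,st[i,4],'x',X[ys.min(),0],X[ys.max(),0],'y',Y[0,xs.min()],Y[0,xs.max()],'tip',Y[0,xs[ys==ys.min()]].mean(),Y[0,xs[ys==ys.max()]].mean())
E
python3 jog.py '[[0, 0.056, -0.05, 0.03, 0, 0, 0], [0, 0.056, -0.05, 0.03, 0, 0, 0], [0, 0.056, -0.05, 0.05, 0, 0, 0], [0, 0.056, -0.05, 0.062, 0, 0, 0], [0, 0.056, -0.05, 0.064, 0, 0, 0], [0, 0.056, -0.05, 0.066, 0, 0, 0], [0, 0.056, -0.05, 0.066, 0, 0, 0], [0, 0.052, -0.05, 0.066, 0, 0, 0], [0, 0.048, -0.05, 0.066, 0, 0, 0], [0, 0.044, -0.05, 0.066, 0, 0, 0], [0, 0.04, -0.05, 0.066, 0, 0, 0], [0, 0.036, -0.05, 0.066, 0, 0, 0], [0, 0.032, -0.05, 0.066, 0, 0, 0], [0, 0.03, -0.05, 0.066, 0, 0, 0], [0, 0.03, -0.05, 0.066, 0, 0, 0], [0, 0.03, -0.05, 0.055, 0, 0, 0]]'
python3 jog.py '[[0, 0.026, 0, -0.002, 0, 0, 0], [0, 0.026, 0, -0.002, 0, 0, 0], [0, 0.026, 0, 0.009, 0, 0, 0], [0, 0.026, 0, 0.011, 0, 0, 0], [0, 0.026, 0, 0.011, 0, 0, 0], [0, 0.022, 0, 0.011, 0, 0, 0], [0, 0.018, 0, 0.011, 0, 0, 0], [0, 0.014, 0, 0.011, 0, 0, 0], [0, 0.01, 0, 0.011, 0, 0, 0], [0, 0.006, 0, 0.011, 0, 0, 0], [0, 0.002, 0, 0.011, 0, 0, 0], [0, 0, 0, 0.011, 0, 0, 0], [0, 0, 0, 0.011, 0, 0, 0], [0, 0, 0, 0, 0, 0, 0]]'
python3 jog.py '[[0, 0.026, 0, -0.002, 0, 0, 0], [0, 0.026, 0, -0.002, 0, 0, 0], [0, 0.026, 0, 0.009, 0, 0, 0], [0, 0.026, 0, 0.011, 0, 0, 0], [0, 0.026, 0, 0.011, 0, 0, 0], [0, 0.022, 0, 0.011, 0, 0, 0], [0, 0.018, 0, 0.011, 0, 0, 0], [0, 0.014, 0, 0.011, 0, 0, 0], [0, 0.01, 0, 0.011, 0, 0, 0], [0, 0.006, 0, 0.011, 0, 0, 0], [0, 0.002, 0, 0.011, 0, 0, 0], [0, 0, 0, 0.011, 0, 0, 0], [0, 0, 0, 0.011, 0, 0, 0], [0, 0, 0, 0, 0, 0, 0], [0, -0.03, 0.05, -0.055, 0, 0, 0], [0, -0.03, 0.05, -0.055, 0, 0, 0], [0, -0.03, 0.05, -0.055, 0, 0, 0], [0, -0.03, 0.05, -0.055, 0, 0, 0]]'
python3 meas.py
```

```text
t: 8.75
tool_pos: [0.4552, -0.2305, 0.061]
tool_rot: [0.179, -3.132, -0.005]
contact_force: [-1.1, 0.2, -1.2]
opening: -0.0001
grip_force: 0.0
t: 9.92
tool_pos: [0.4553, -0.2304, 0.061]
tool_rot: [0.179, -3.132, -0.006]
contact_force: [-0.3, -0.0, -0.1]
opening: 0.0
grip_force: 0.0
t: 11.42
tool_pos: [0.4821, -0.1782, 0.1204]
tool_rot: [-0.183, 3.134, -0.003]
contact_force: [-0.4, -0.1, -0.9]
opening: -0.0001
grip_force: 0.0
11.4167 [ 0.4821 -0.1782  0.1204] [-0.1827  3.1338 -0.0025]
gold 1917 x -0.04724999999999999 -0.036499999999999984 y 0.04175 0.055 tip 0.050125 0.05025
white 774 x -0.03399999999999998 -0.026999999999999975 y 0.04075 0.0525 tip 0.04675 0.04175
white 5138 x -0.025499999999999974 -0.015249999999999965 y 0.0315 0.06575 tip 0.038241379310344825 0.04850000000000001
white 619 x -0.01899999999999997 -0.015249999999999965 y 0.0135 0.024 tip 0.01953947368421053 0.019625000000000004
```

The jaw tip is at 0.0467 and the mark at 0.0502, so 3.5 mm remains. One last stroke of 20 mm.

```bash
python3 jog.py '[[0, 0.053, -0.05, 0.03, 0, 0, 0], [0, 0.053, -0.05, 0.03, 0, 0, 0], [0, 0.053, -0.05, 0.05, 0, 0, 0], [0, 0.053, -0.05, 0.062, 0, 0, 0], [0, 0.053, -0.05, 0.064, 0, 0, 0], [0, 0.053, -0.05, 0.066, 0, 0, 0], [0, 0.053, -0.05, 0.066, 0, 0, 0], [0, 0.049, -0.05, 0.066, 0, 0, 0], [0, 0.045, -0.05, 0.066, 0, 0, 0], [0, 0.041, -0.05, 0.066, 0, 0, 0], [0, 0.037, -0.05, 0.066, 0, 0, 0], [0, 0.033, -0.05, 0.066, 0, 0, 0], [0, 0.033, -0.05, 0.066, 0, 0, 0], [0, 0.033, -0.05, 0.055, 0, 0, 0], [0, 0, 0, 0, 0, 0, 0], [0, 0, 0, 0, 0, 0, 0], [0, 0, 0, 0, 0, 0, 0], [0, 0, 0, 0, 0, 0, 0], [0, 0, 0, 0, 0, 0, 0]]'
python3 meas.py
```

```text
t: 13.05
tool_pos: [0.4803, -0.1784, 0.1178]
tool_rot: [0.18, -3.135, -0.001]
contact_force: [-0.3, -0.4, -0.9]
opening: 0.0002
grip_force: 0.0
13.05 [ 0.4803 -0.1784  0.1178] [ 0.1802 -3.1348 -0.0009]
gold 1909 x -0.04699999999999999 -0.036499999999999984 y 0.04175 0.055 tip 0.050125 0.047375
white 768 x -0.03374999999999998 -0.027249999999999976 y 0.046 0.057 tip 0.051000000000000004 0.053375
white 4876 x -0.025249999999999974 -0.015249999999999965 y 0.036000000000000004 0.06675 tip 0.046915 0.051250000000000004
white 943 x -0.01899999999999997 -0.015249999999999965 y 0.01125 0.02825 tip 0.020625 0.021374999999999998
```

It looks about 1 mm past, still within tolerance. I'll check from straight above the pointers.

```bash
python3 jog.py '[[0, 0, 0.055, 0, 0, 0, 0], [0, 0, 0.055, 0, 0, 0, 0], [0, 0, 0.055, 0, 0, 0, 0], [0, 0, 0.055, 0, 0, 0, 0], [0, 0, 0.055, 0, 0, 0, 0]]' | head -2
cat >> meas.py <<'E'
print('profile')
g=cv2.inRange(h,(15,90,120),(35,255,255));wh=cv2.inRange(h,(0,0,215),(179,40,255));wh[:,:140]=0
for i in range(24,124,4):
    s=''
    for k in(g,wh):
        q=np.nonzero(k[i])[0]
        s+=f' {Y[0,q.min()]:.4f} {Y[0,q.max()]:.4f} mid {(Y[0,q.min()]+Y[0,q.max()])/2:.4f} |' if len(q) else ' - |'
    print(f'{X[i,0]:.4f}',s)
E
python3 meas.py
```

```text
t: 13.52
tool_pos: [0.4743, -0.1248, 0.1179]
13.5167 [ 0.4743 -0.1248  0.1179] [ 0.1785 -3.1354  0.0001]
gold 1504 x -0.04699999999999999 -0.036499999999999984 y 0.044 0.05575 tip 0.050249999999999996 0.0495
white 800 x -0.03374999999999998 -0.026999999999999975 y 0.0455 0.05725 tip 0.05075 0.054250000000000013
white 187 x -0.024499999999999973 -0.02149999999999997 y 0.05575 0.059750000000000004 tip 0.0575 0.0575
white 111 x -0.018499999999999968 -0.015249999999999965 y 0.06725 0.06975 tip 0.069625 0.069625
white 125 x -0.017999999999999967 -0.015249999999999965 y 0.02 0.02275 tip 0.021875 0.021249999999999998
profile
-0.0490  - | - |
-0.0480  - | - |
-0.0470  0.0500 0.0505 mid 0.0503 | - |
-0.0460  0.0490 0.0513 mid 0.0501 | - |
-0.0450  0.0450 0.0553 mid 0.0501 | - |
-0.0440  0.0442 0.0558 mid 0.0500 | - |
-0.0430  0.0442 0.0558 mid 0.0500 | - |
-0.0420  0.0442 0.0555 mid 0.0499 | - |
-0.0410  0.0442 0.0555 mid 0.0499 | - |
-0.0400  0.0442 0.0555 mid 0.0499 | - |
-0.0390  0.0440 0.0555 mid 0.0498 | - |
-0.0380  0.0442 0.0555 mid 0.0499 | - |
-0.0370  0.0445 0.0548 mid 0.0496 | - |
-0.0360  - | - |
-0.0350  - | - |
-0.0340  - | 0.0505 0.0513 mid 0.0509 |
-0.0330  - | 0.0493 0.0522 mid 0.0508 |
-0.0320  - | 0.0483 0.0535 mid 0.0509 |
-0.0310  - | 0.0470 0.0545 mid 0.0508 |
-0.0300  - | 0.0460 0.0555 mid 0.0508 |
-0.0290  - | 0.0455 0.0568 mid 0.0511 |
-0.0280  - | 0.0455 0.0573 mid 0.0514 |
-0.0270  - | 0.0518 0.0570 mid 0.0544 |
-0.0260  - | - |
-0.0250  - | - |
```

From straight above, the jaw tip is at 0.0508 and the mark at 0.0499, so it is about 1 mm past. A short 5 mm roll back with the same contact will centre it.

```bash
python3 jog.py '[[0, 0.045, -0.105, 0.02, 0, 0, 0], [0, 0.045, -0.105, 0.02, 0, 0, 0], [0, 0.045, -0.105, 0.02, 0, 0, 0], [0, 0.045, -0.105, 0.03, 0, 0, 0], [0, 0.045, -0.105, 0.055, 0, 0, 0], [0, 0.045, -0.105, 0.062, 0, 0, 0], [0, 0.045, -0.105, 0.064, 0, 0, 0], [0, 0.045, -0.105, 0.066, 0, 0, 0], [0, 0.045, -0.105, 0.066, 0, 0, 0], [0, 0.0475, -0.105, 0.066, 0, 0, 0], [0, 0.05, -0.105, 0.066, 0, 0, 0], [0, 0.05, -0.105, 0.066, 0, 0, 0], [0, 0.05, -0.105, 0.05, 0, 0, 0], [0, 0, 0, 0, 0, 0, 0], [0, 0, 0, 0, 0, 0, 0], [0, 0, 0, 0, 0, 0, 0], [0, 0, 0, 0, 0, 0, 0], [0, 0, 0, 0, 0, 0, 0], [0, 0, 0, 0, 0, 0, 0]]'
python3 meas.py
```

```text
t: 15.15
tool_pos: [0.474, -0.1241, 0.1178]
tool_rot: [0.18, -3.135, 0.0]
contact_force: [-0.2, -0.3, 0.2]
opening: -0.0004
grip_force: 0.0
15.15 [ 0.474  -0.1241  0.1178] [ 0.1805 -3.1349  0.0003]
gold 1683 x -0.04699999999999999 -0.036249999999999984 y 0.044 0.05575 tip 0.050249999999999996 0.049875
white 724 x -0.03374999999999998 -0.027249999999999976 y 0.04675 0.0565 tip 0.050625 0.052875000000000005
white 80 x -0.024249999999999973 -0.02124999999999997 y 0.0555 0.059250000000000004 tip 0.057 0.0585
white 203 x -0.018499999999999968 -0.015249999999999965 y 0.02 0.025 tip 0.023875 0.022
white 62 x -0.018499999999999968 -0.015999999999999966 y 0.06825 0.06975 tip 0.0695 0.0695
profile
-0.0490  - | - |
-0.0480  - | - |
-0.0470  0.0500 0.0505 mid 0.0503 | - |
-0.0460  0.0488 0.0515 mid 0.0501 | - |
-0.0450  0.0445 0.0550 mid 0.0498 | - |
-0.0440  0.0442 0.0558 mid 0.0500 | - |
-0.0430  0.0440 0.0558 mid 0.0499 | - |
-0.0420  0.0440 0.0558 mid 0.0499 | - |
-0.0410  0.0442 0.0558 mid 0.0500 | - |
-0.0400  0.0440 0.0558 mid 0.0499 | - |
-0.0390  0.0440 0.0558 mid 0.0499 | - |
-0.0380  0.0440 0.0558 mid 0.0499 | - |
-0.0370  0.0445 0.0550 mid 0.0498 | - |
-0.0360  - | - |
-0.0350  - | - |
-0.0340  - | 0.0500 0.0513 mid 0.0506 |
-0.0330  - | 0.0488 0.0525 mid 0.0506 |
-0.0320  - | 0.0478 0.0532 mid 0.0505 |
-0.0310  - | 0.0470 0.0542 mid 0.0506 |
-0.0300  - | 0.0465 0.0553 mid 0.0509 |
-0.0290  - | 0.0465 0.0563 mid 0.0514 |
-0.0280  - | 0.0470 0.0568 mid 0.0519 |
-0.0270  - | 0.0510 0.0550 mid 0.0530 |
-0.0260  - | - |
-0.0250  - | 0.0550 0.0558 mid 0.0554 |
```

The offset is about 0.7 mm, well within 2 mm, and the hand is clear.

```bash
python3 -c "
from station import ctrl, eyes, readout, job
print(job.finish_job())"
```

```text
the job is handed in; nothing more can be done
None
```

I handed the job in with the jaw pointer about 0.7 mm from the gauge mark by my last wrist-camera measurement (limit 2 mm), set only by rolling the wheel, and with the hand clear above the fixture; no verdict came back.

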